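# Unlock the medicine box and hold the key turned

## Robot

A 6-joint arm with a two-finger parallel gripper is mounted at the origin on a cart in front of the work surface, level with it; the furniture and walls round the work are solid. World frame = base frame: x ahead of the robot, y to its left, z up, the work surface at z = 0. Lengths are in mm, angles in rad, forces in N, time in s.
With the tool pointing down it reaches from about 275 to 750 mm from the base axis. Payload 10.2 kg.
Tool frame: the origin (TCP) lies at the very end of the fingers, on their centre line; the grasp point (between the pads) lies 19 mm behind it; z points along the fingers, y is the line along which they close (so a half turn about z gives the same grasp; the last joint's range is limited). The gripper opens to 85 mm and grips with 20 to 120 N. Pads are 22 mm wide; open, the fingers measure 114 mm over their backs; the gripper's body (76 mm by 85 mm) begins 54 mm behind the grasp point. The pads swing forward as they close: fully open they stand 13 mm farther back than shut.
Start: joints at [1.039, 0.313, 1.498, -0, 1.331, -0.223], TCP at [159.568, 500.169, 231.294] pointing down, gripper open.
Joint ranges: [-2.94, 2.94], [-0.97, 2.17], [0.19, 2.56], [-1.23, 4.37], [0.02, 3.11], [-2.88, 2.88]. Speed limits (rad/s): [2.39, 2.39, 3.01, 3.14, 3.14, 3.14].

## Interface

Orientations are given as a unit quaternion [w, x, y, z].
In Python, from rig import ctrl, vision gives the robot as it stands. The module is installed in compiled form; this text tells all that it offers.
- The arm moves only by the tool play_rows, never from a script. Its arguments are lists of equal length, an entry for each row: "translation": the shift along the tool's x, y, z in m, a list of three; "rotation": the turn, a rotation vector about the tool's x, y, z in rad, a list of three; "gripper": the gripper's target within -1 to 1 (shut at 1, half-way at 0, fully open at -1). A call has 1 to 10 rows; each row is the pose to reach, as a shift and turn from the pose commanded when the call began, along the tool's axes at that moment; what a row does not reach only later rows make up. A row lasts 1/8 s, in which the tool goes at most 62.5 mm and 10.7 degrees, less where a joint would pass 70% of its speed; a pose out of reach is approached as far as the arm can. A call with a gripper value outside its range is refused whole. The fingers move at their own pace and stop on an object; "force" is the grip in N (left out, the last holds). Time passes only in rows, so rows that repeat a pose let the fingers close. It gives the time, the measured TCP pose, the force, the opening and the grip force at its end, in the units of the state.
- ctrl.sense(): the state, without advancing time (a new reading comes with each control period).
- vision.capture(name): name is "scene" or "top"; returns a dict with "pixels" (400x640x3 uint8, red, green, blue), "vfov" (degrees; the focal length in pixels is half the picture's height over the tangent of half this angle, whatever the lens; pixels are square), "cx", "cy" (the principal point, pixels), "k1" (the pictures are not rectified: a ray, as slopes to the right and down, at radius r is drawn at 1 + k1 r^2 times it, then the intrinsics apply), "rvec" (rotation vector, rad) and "tvec" (3), from world to camera coordinates, as OpenCV has them. Camera axes: x right, y down, z forward; pixel columns grow to the right and rows downward; lengths in mm; the calibration is good to about 2 mm. A picture is of the moment at which its call begins. There is no depth.
- ctrl.finish_job(): hands the job in; it is judged then, once.
The state is a dict: "time_s": time; "joints": joint angles; "dq": joint speeds; "tau": joint torques, N m; "eef_pos": TCP position; "ee_rot": TCP orientation; "force": force on the tool from outside, world axes, zero at the start; "wrist_torque": the same for the moment, N m; "grip_width": opening from 0.0 (shut) to 1.0 (fully open); "grip_force": force on a finger pad.
Only numpy, scipy, OpenCV 4.12 (cv2) and the standard library are available. Lean on these libraries where they do the work, as an engineer would, in place of code of your own. Each camera call takes 0.05 s, during which the arm holds its last target. There are 200 camera calls.

## Task

Draw the flat key with the square bow straight up out of its slotted wooden rack, put it into the keyhole on the lid of the white medicine box and push it fully home past the stiff pins, then turn it a full quarter turn clockwise (seen from above) so that the bolt is drawn out of its keeper. The lock springs back, so finish while still holding the key turned in the lock, without letting go. Leave the key with the round bow in the rack and do not disturb the jars and the shaker behind.

Things in the scene. Friction and masses are not known exactly. Their poses are not given: they have to be found in the camera images.
- key: the right key: flat steel, 70 mm tall, 5 mm thick, 45 g, standing upright in one of the rack's slots. Origin at the middle of the lower tip, z up to the bow, y across its width, x through its thickness. From the tip: bit 16 mm wide with round lower edge (0-16 mm), round neck 6 mm (16-26 mm), square bow 28 mm wide (26-70 mm) whose lower edge is the shoulder. A half turn about z makes no difference
- key_bow (a point): middle of the key's bow, on its axis, 52 mm above the tip; axes as the key. Grip the bow here from above, across its thickness. The bow has a 10 mm square hole above this point, 54-64 mm from the tip
- spare_key: the other key, which stays in the rack: same kind, 70 mm tall, with a round ring-shaped bow 40 mm across and a bit 10 mm wide; origin and axes as for the key
- rack: fixed wooden block 142 (y) x 62 (x) x 32 mm high; origin at the centre of its underside. Two slots in line along its y, centres at y = +35 and -35 mm, each 6.5 mm (x) by 18 mm (y). The keys stand with their shoulders on its top face, bits down in the slots, bows 44 mm high above it; either key may be in either slot
- box: fixed white steel box 150 (x) x 180 (y) x 80 mm high; origin at the centre of its underside. A steel lock cover 50 x 50 x 8 mm lies on the lid, centred 30 mm in front (-x) of the box centre; a bolt runs from it to the front edge into a steel keeper whose top is 95 mm above the worktop
- keyhole (a point): centre of the keyhole's mouth, flush with the flat lock cover, 88 mm above the worktop, on the vertical axis the lock turns about; axes as the box. Slot 19 mm long (y), 7.5 mm wide (x). The key goes in from above, width along the slot, either way round. Two spring pins about 16 mm down resist with about 5 to 10 N over 5 mm; it is home when the shoulder lies on the cover, tip 26 mm below
- lock (a joint): angle of the lock's plug, rad: 0 locked with the slot along the box's y, grows clockwise seen from above to a stop at 1.57. A spring returns it (0.06 N m at the stop). The key has about 0.1 rad of play in the plug. It turns only when the key is within 4 mm of home; while turned the key cannot come out
- bolt (a joint): bolt travel, m: 0 shot into the keeper, 0.014 fully drawn, moved by the plug only
- salt_shaker: bystander: shaker with metal cap, 44 mm across, 90 mm tall, standing behind the work; origin at the centre of its underside
- honey_jar: bystander: glass jar with a lid, 65 mm across, 114 mm tall, standing behind the box; origin at the centre of its underside
- spice_jar: bystander: small jar with a cap, 44 mm across, 106 mm tall, standing behind the box; origin at the centre of its underside

How it is judged (in metres and radians):
On the way, in this order (a step that is already met when the one before it is completed fails the run):
1. the key is held clear above the rack (z of key in the frame of rack above 0.037 m and contact force between the fingers and key above 0.5 N), for 0.1 s.
2. the key is home in the keyhole and not yet turned (z of key in the frame of keyhole below -0.022 m and horizontal distance between key and keyhole below 0.004 m and angle between key's own z axis and vertical below 0.2 rad and value of joint lock below 0.4 rad), for 0.05 s.
At the end, for the whole second after the job is handed in: through the last second the fingers hold the key (over 0.5 N) in the keyhole, tip at least 21 mm below its mouth, within 4 mm of the lock's axis and upright within 0.2 rad; the lock stands at 1.35 rad or more with the bolt drawn by more than 11.5 mm; the spare key is still in its slot (value of joint lock above 1.35 rad and value of joint bolt above 0.0115 m and z of key in the frame of keyhole below -0.021 m and horizontal distance between key and keyhole below 0.004 m and angle between the y axis of key and the x axis of box, either way round below 0.35 rad and angle between key's own z axis and vertical below 0.2 rad and contact force between the fingers and key above 0.5 N and z of spare_key in the frame of rack below 0.016 m and distance of spare_key from where it was at the start of the episode below 0.02 m); the arm keeps its last pose, push and grip.
It fails at once if the round-bowed key is pulled or knocked out of the rack (distance of spare_key from where it was at the start of the episode above 0.02 m).
It fails at once if the salt shaker is disturbed (distance of salt_shaker from where it was at the start of the episode above 0.03 m or angle between salt_shaker's own z axis and vertical above 0.5 rad).
It fails at once if the honey jar is disturbed (distance of honey_jar from where it was at the start of the episode above 0.03 m or angle between honey_jar's own z axis and vertical above 0.5 rad).
It fails at once if the spice jar is disturbed (distance of spice_jar from where it was at the start of the episode above 0.03 m or angle between spice_jar's own z axis and vertical above 0.5 rad).
It also fails if it takes over 54 s, if anything falls off the work surface, if the arm or the gripper's body presses on something with over 40 N, if the wrist force passes 120 N, or if a joint passes its speed limit or range.

## Working session

There is one attempt and no reset: what is moved stays moved. The work goes in short steps, Python scripts to look and compute and a tool call to move; the robot and the scene stay as the last step left them, time stands still between calls to the robot, and variables do not carry over. Pictures are saved under pics/ and viewed, at most 10 in all, crops included, and the job is handed in when it is done.

Besides the shell and the picture viewer there is one more tool, called after "Call:" as name(argument=value, ...) on one line, values as JSON. play_rows: Moves the arm, as the interface text tells. Its arguments: {"type":"object","properties":{"translation":{"type":"array"},"rotation":{"type":"array"},"gripper":{"type":"array"},"force":{"type":"number"}},"required":["translation","rotation","gripper"]}

```bash
mkdir -p pics
cat > h.py <<'E'
import numpy as np, cv2
from rig import ctrl, vision
def cap(n,save=None):
    d=vision.capture(n)
    if save: cv2.imwrite('pics/'+save,cv2.cvtColor(d['pixels'],cv2.COLOR_RGB2BGR))
    return d
def KD(d):
    f=200/np.tan(np.radians(d['vfov'])/2)
    return np.array([[f,0,d['cx']],[0,f,d['cy']],[0,0,1.]]),np.array([d['k1'],0,0,0.])
def proj(d,P):
    K,D=KD(d)
    return cv2.projectPoints(np.array(P,float).reshape(-1,3),np.array(d['rvec'],float),np.array(d['tvec'],float),K,D)[0][:,0]
def ray(d,px):
    K,D=KD(d)
    n=cv2.undistortPoints(np.array(px,float).reshape(-1,1,2),K,D)[:,0]
    R=cv2.Rodrigues(np.array(d['rvec'],float))[0]
    o=-R.T@np.array(d['tvec'],float).ravel()
    return o,np.c_[n,np.ones(len(n))]@R
def onz(d,px,z):
    o,v=ray(d,px); return o+v*((z-o[2])/v[:,2])[:,None]
E
python3 - <<'E'
from h import *
for n in('scene','top'):
    d=cap(n,n+'0.png'); print(n,{k:v for k,v in d.items() if k!='pixels'}, ray(d,[[320,200]]))
print(ctrl.sense())
E
```

```text
scene {'vfov': 55.52358008888263, 'cx': 321.1699548235769, 'cy': 197.5282668637066, 'k1': 0.0001604668618225123, 'rvec': array([ 1.96480716, -0.62692207,  0.3504429 ]), 'tvec': array([-462.63079517,  244.13076016,  635.26189203])} (array([ 133.59354804, -643.21564229,  495.59172067]), array([[ 0.49123503,  0.7387098 , -0.461571  ]]))
top {'vfov': 54.47344672962991, 'cx': 313.090786843975, 'cy': 200.96836137014373, 'k1': -0.04704034626119194, 'rvec': array([ 2.18871748, -2.19591791,  0.06516628]), 'tvec': array([-18.82463462, 577.67989403, 901.64464289])} (array([524.04709936, -19.64461694, 933.82022658]), array([[ 0.06074924, -0.01896333, -0.99813444]]))
{'time_s': 0.1, 'joints': array([ 1.03860140e+00,  3.13400879e-01,  1.49832937e+00,  2.41215942e-05,
        1.33100760e+00, -2.23437659e-01]), 'dq': array([ 1.90659048e-03, -2.15658960e-03, -3.14169605e-03, -2.04585917e-04,
        7.44090291e-04,  4.16909922e-05]), 'tau': array([ 2.09615377e-03, -4.12905800e+01, -2.60141248e+01, -2.21972005e-04,
        3.09051793e-03, -1.00413118e-05]), 'eef_pos': array([159.44537169, 499.9731201 , 230.80075803]), 'ee_rot': array([-2.22114012e-04,  1.53768967e-01,  9.88106663e-01, -5.27891501e-04]), 'force': array([-0.44344047, -0.72965838, -0.45852388]), 'wrist_torque': array([ 0.01535493, -0.0191654 ,  0.01501961]), 'grip_force': 0.0, 'grip_width': 0.9962553460671172}
```

View pics/scene0.png

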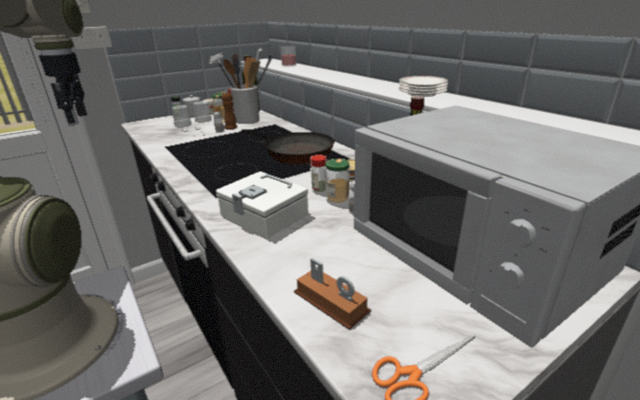

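View pics/top0.png

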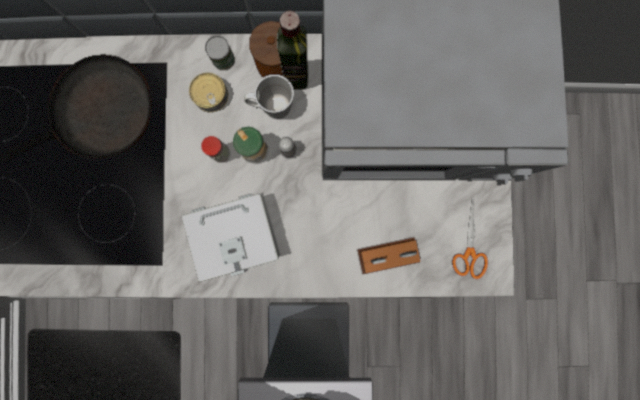

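The scene view shows the white box at about (265,205), with the rack at (332,297). The square-bow key is at about (317,270) and the round one at about (347,288). In the top view the box is at (232,237), the lock at (233,250), and the rack at (390,255) with the square key at about (379,261).

```bash
cat > m.py <<'E'
from h import *
t=cap('top'); s=cap('scene')
def quad(m,d,z):
    c=max(cv2.findContours(m.astype(np.uint8),cv2.RETR_EXTERNAL,cv2.CHAIN_APPROX_NONE)[0],key=cv2.contourArea)
    return c
hsv=cv2.cvtColor(t['pixels'],cv2.COLOR_RGB2HSV).astype(int)
m=(hsv[...,1]>110)&(hsv[...,0]<16); m[:225]=0;m[285:]=0;m[:,:340]=0;m[:,430:]=0
c=quad(m,t,32)
P=onz(t,c[:,0].astype(float),32)[:,:2].astype(np.float32)
print('rack rect @z32',cv2.minAreaRect(P))
# box lid
m=(t['pixels'].min(2)>195)&(hsv[...,1]<20); m[:180]=0;m[290:]=0;m[:,:175]=0;m[:,285:]=0
c=quad(m,t,80); P=onz(t,c[:,0].astype(float),80)[:,:2].astype(np.float32)
print('box rect@z80',cv2.minAreaRect(P),cv2.contourArea(c))
a=t['pixels'][220:285,180:440]
b=s['pixels']
cv2.imwrite('pics/c1.png',cv2.cvtColor(np.vstack([cv2.resize(t['pixels'][225:285,200:270],(600,514//1))[:300] if 0 else np.hstack([cv2.resize(t['pixels'][228:273,205:265],(400,300),interpolation=2),cv2.resize(t['pixels'][233:278,360:420],(400,300),interpolation=2)]),np.hstack([cv2.resize(b[170:215,220:280],(400,300),interpolation=2),cv2.resize(b[253:313,295:375],(400,300),interpolation=2)])]),cv2.COLOR_RGB2BGR))
E
python3 m.py
```

```text
rack rect @z32 ((450.1162109375, -195.76300048828125), (55.321224212646484, 134.4888916015625), 11.688249588012695)
box rect@z80 ((501.73358154296875, 87.22189331054688), (0.0, 0.0), 0.0) 0.0
```

View pics/c1.png

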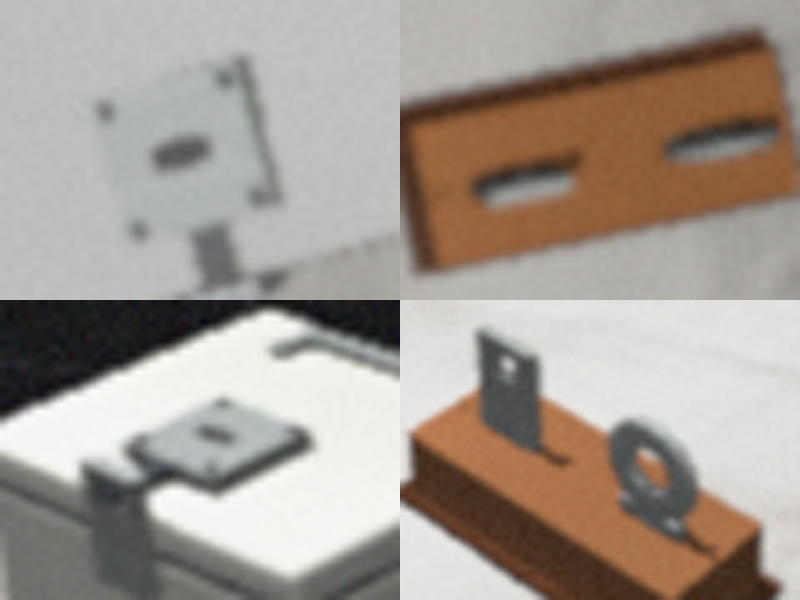

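The crops show the square key in the left (+y) slot, its top edge centred at about (379,261.5) in the top view. The keyhole is at about (231.7,250.4) in the top view and (252,189.7) in the scene view.

Run:
```python
from h import *
t=cap('top');s=cap('scene')
T=lambda u,v,ox,oy,k:[ox+(u+.5)/k-.5,oy+(v+.5)/k-.5]
k=20/3
kh_t=T(181,152,205,228,k); kh_s=T(216,134,220,170,k)
print('kh',onz(t,[kh_t],88),onz(s,[kh_s],88))
print('scr',onz(t,[T(*p,205,228,k) for p in[(103,110),(225,77),(260,197),(138,232)]],88))
print('plug ends',onz(t,[T(*p,205,228,k) for p in[(153,157),(210,147)]],88))
kt=[T(*p,360,233,k) for p in[(85,202),(177,182),(131,192)]]
print('key top',onz(t,kt,76))
print('rack corners',onz(t,[T(*p,360,233,k) for p in[(12,122),(38,268),(396,195),(370,47)]],32))
print('key scene bow centre z54',onz(s,[T(110,91,295,253,5)],54))
ks=T(110,91,295,253,5)
def tri(a,b):
    o,v=ray(t,[a]);p,w=ray(s,[b]);v=v[0];w=w[0]
    x=np.linalg.lstsq(np.c_[v,-w],p-o,rcond=None)[0]
    return o+x[0]*v,p+x[1]*w
print(tri(kh_t,kh_s))
print('key top mid scene z76',onz(s,[T(110,42,295,253,5)],76))
print('bystanders honey,spice?', onz(t,[[250,140],[287,147],[211,146]],100))
# box lid quad
hsv=cv2.cvtColor(t['pixels'],cv2.COLOR_RGB2HSV).astype(int)
print(t['pixels'][210,230],t['pixels'][210,300],t['pixels'][260,215])
```

```text
kh [[466.63006847 156.29647116  88.        ]] [[464.25309187 156.87528815  88.        ]]
scr [[480.28045933 181.91999836  88.        ]
 [490.95146833 142.06610552  88.        ]
 [452.03257773 130.42936671  88.        ]
 [440.72857555 170.17996255  88.        ]]
plug ends [[465.01624633 165.43910497  88.        ]
 [468.24193889 146.83135447  88.        ]]
key top [[ 437.52973199 -150.30675053   76.        ]
 [ 443.90922277 -180.79030938   76.        ]
 [ 440.72007252 -165.53908804   76.        ]]
rack corners [[ 460.81756527 -131.92472127   32.        ]
 [ 410.46652675 -140.49451001   32.        ]
 [ 434.79373835 -265.38608867   32.        ]
 [ 486.09552948 -257.08530462   32.        ]]
key scene bow centre z54 [[ 438.04206814 -167.17299826   54.        ]]
(array([466.58489021, 156.43490938,  87.33447127]), array([464.50225773, 157.4781903 ,  87.6928625 ]))
key top mid scene z76 [[ 438.81137032 -167.20067242   76.        ]]
bystanders honey,spice? [[706.00587937 116.12574969 100.        ]
 [690.22961074  35.5925795  100.        ]
 [693.31206719 201.15648374 100.        ]]
[161 165 162] [181 179 174] [189 188 189]
```

```bash
cat > go.py <<'E'
import sys
from h import *
from scipy.spatial.transform import Rotation as Rt
def goal(x,y,z,yaw):
    a=np.radians(yaw); ty=np.array([np.cos(a),np.sin(a),0]); tz=np.array([0,0,-1.])
    s=ctrl.sense(); w,i,j,k=s['ee_rot']; R=Rt.from_quat([i,j,k,w])
    G=Rt.from_matrix(np.c_[np.cross(ty,tz),ty,tz])
    yy=R.as_matrix()[:,1]
    print('t',s['time_s'],'pos',s['eef_pos'].round(2),'yaw',np.degrees(np.arctan2(yy[1],yy[0])).round(2),'F',s['force'].round(2),'T',s['wrist_torque'].round(3),'w',round(s['grip_width'],3),'gf',s['grip_force'],'j',s['joints'].round(2))
    print('tr',(R.inv().apply(np.array([x,y,z])-s['eef_pos'])/1000).round(5),'rv',(R.inv()*G).as_rotvec().round(4))
if __name__=='__main__': goal(*map(float,sys.argv[1:5]))
E
python3 go.py 440 -166 130 11.7
```

```text
t 0.3 pos [159.52 500.1  231.11] yaw 72.31 F [-0.17  0.32  0.49] T [ 0.021 -0.001 -0.048] w 0.999 gf 0.0 j [ 1.04  0.31  1.5   0.    1.33 -0.22]
tr [-0.46967 -0.5493   0.10129] rv [-5.0000e-04  1.0000e-04  1.0578e+00]
```

Call:
play_rows(translation=[[-0.04,-0.045,0],[-0.08,-0.09,0],[-0.12,-0.14,0],[-0.16,-0.185,0.01],[-0.195,-0.23,0.01],[-0.235,-0.275,0.02],[-0.275,-0.32,0.02],[-0.315,-0.365,0.03],[-0.35,-0.41,0.03],[-0.39,-0.455,0.04]], rotation=[[0,0,0.11],[0,0,0.22],[0,0,0.33],[0,0,0.44],[0,0,0.55],[0,0,0.66],[0,0,0.77],[0,0,0.88],[0,0,0.97],[0,0,1.058]], gripper=[-1,-1,-1,-1,-1,-1,-1,-1,-1,-1], force=60)

```text
time_s: 1.55
eef_pos: [393.5, -54.0, 191.8]
ee_rot: [0.001, 0.633, 0.774, 0.0]
force: [1.7, 0.4, 0.3]
grip_width: 1.001
grip_force: 0.0
```

```bash
python3 go.py 440 -166 130 11.7
```

```text
t 1.55 pos [393.48 -54.   191.75] yaw 11.48 F [1.75 0.36 0.33] T [ 0.03  -0.003  0.026] w 1.001 gf 0.0 j [-0.43  0.07  1.91  0.    1.16 -0.63]
tr [-0.11895  0.02318  0.06191] rv [ 0.0017  0.001  -0.0038]
```

Call:
play_rows(translation=[[-0.04,0.008,0.02],[-0.08,0.016,0.04],[-0.119,0.023,0.062],[-0.119,0.023,0.062],[-0.119,0.023,0.062]], rotation=[[0,0,0],[0,0,0],[0,0,-0.004],[0,0,-0.004],[0,0,-0.004]], gripper=[-1,-1,-1,-1,-1])

```text
time_s: 2.17
eef_pos: [439.3, -163.2, 129.5]
ee_rot: [-0.0, 0.63, 0.777, 0.0]
force: [-0.3, -0.5, -0.1]
grip_width: 1.002
grip_force: 0.0
```

Run:
```python
from go import *
goal(440,-166,39,11.7)
t=cap('top');s=cap('scene')
c=lambda a:cv2.resize(a,(400,400),interpolation=2)
cv2.imwrite('pics/c2.png',cv2.cvtColor(np.hstack([c(t['pixels'][210:290,340:420]),c(s['pixels'][220:320,270:370])]),cv2.COLOR_RGB2BGR))
print(proj(t,[[440,-166,130]]),proj(s,[[440,-166,130]]))
```

```text
t 2.175 pos [ 439.32 -163.24  129.53] yaw 11.92 F [-0.34 -0.49 -0.09] T [-0.028  0.046  0.039] w 1.002 gf 0.0 j [-0.61  0.3   1.8   0.    1.04 -0.81]
tr [-0.00286  0.0001   0.09053] rv [-0.     -0.0003  0.0038]
[[383.9260705 264.2586301]] [[315.87093213 235.56270705]]
```

View pics/c2.png

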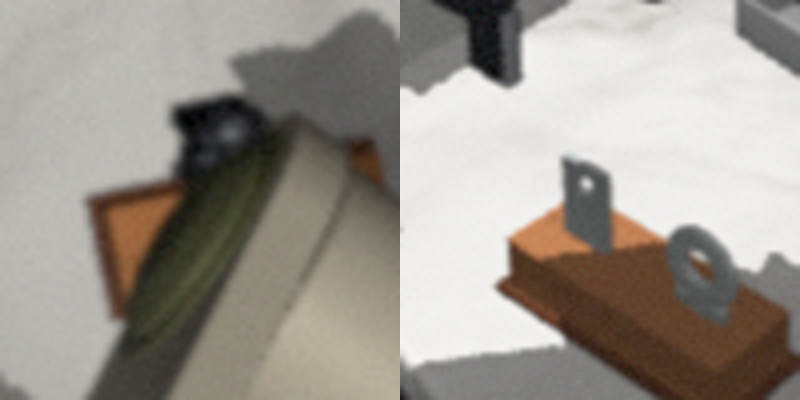

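Call:
play_rows(translation=[[-0.001,0,0.025],[-0.0029,0,0.05],[-0.0029,0,0.07],[-0.0029,0,0.07],[-0.0029,0,0.07],[-0.0029,0,0.07],[-0.0029,0,0.07],[-0.0029,0,0.07]], rotation=[[0,0,0],[0,0,0],[0,0,0],[0,0,0],[0,0,0],[0,0,0],[0,0,0],[0,0,0]], gripper=[-1,-1,-0.5,0,0.4,0.6,0.6,0.6])

```text
time_s: 3.28
eef_pos: [440.2, -166.6, 59.5]
ee_rot: [0.0, 0.63, 0.777, 0.0]
force: [-0.0, -0.1, 0.4]
grip_width: 0.202
grip_force: 0.0
```

Run:
```python
from go import *
goal(440,-166,39,11.7)
s=cap('scene')
c=lambda a:cv2.resize(a,(800,560),interpolation=2)
cv2.imwrite('pics/c3.png',cv2.cvtColor(c(s['pixels'][230:314,270:390]),cv2.COLOR_RGB2BGR))
p=ctrl.sense()['eef_pos']
print((proj(s,[p,p+[0,0,19]])-[270,230])*6.667)
```

```text
t 3.275 pos [ 440.17 -166.59   59.54] yaw 11.92 F [-0.01 -0.07  0.37] T [-0.023 -0.012 -0.009] w 0.202 gf 0.0 j [-0.61  0.42  1.86  0.    0.86 -0.82]
tr [ 6.200e-04 -5.000e-05  2.054e-02] rv [0.0003 0.0003 0.0038]
[[315.1028489  252.46054665]
 [313.09925958 196.64550596]]
```

View pics/c3.png

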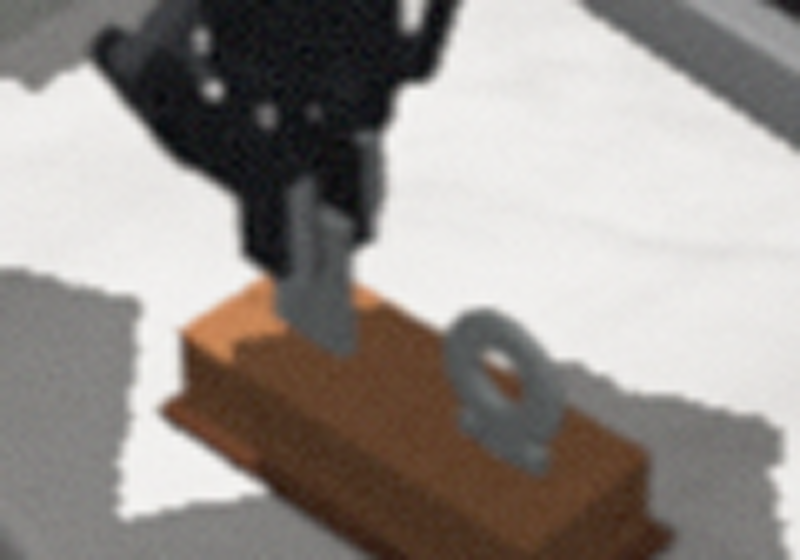

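Both fingers straddle the square key: their tips are at about (265,275) and (370,245) in the crop, with the key between them. Next: lower and grip.

Call:
play_rows(translation=[[0.0006,0,0.01],[0.0006,0,0.02],[0.0006,0,0.02],[0.0006,0,0.02],[0.0006,0,0.02],[0.0006,0,0.02],[0.0006,0,0.02]], rotation=[[0,0,0.004],[0,0,0.004],[0,0,0.004],[0,0,0.004],[0,0,0.004],[0,0,0.004],[0,0,0.004]], gripper=[0.6,0.6,0.6,1,1,1,1], force=80)

```text
time_s: 4.2
eef_pos: [440.0, -166.0, 39.4]
ee_rot: [0.0, 0.631, 0.775, -0.0]
force: [0.5, 0.2, 0.1]
grip_width: 0.049
grip_force: 77.9
```

```bash
python3 go.py 440 -166 39 11.7
```

```text
t 4.2 pos [ 439.98 -165.99   39.38] yaw 11.69 F [0.46 0.19 0.07] T [-0.033  0.041 -0.008] w 0.049 gf 77.92899817228317 j [-0.61  0.46  1.87 -0.    0.82 -0.81]
tr [-1.0e-05  2.0e-05  3.8e-04] rv [ 0.0001  0.0002 -0.0002]
```

Call:
play_rows(translation=[[0,0,-0.01],[0,0,-0.02],[0,0,-0.035],[0,0,-0.06],[0,0,-0.09],[0,0,-0.12],[0,0,-0.12],[0,0,-0.12]], rotation=[[0,0,0],[0,0,0],[0,0,0],[0,0,0],[0,0,0],[0,0,0],[0,0,0],[0,0,0]], gripper=[1,1,1,1,1,1,1,1])

```text
time_s: 5.2
eef_pos: [439.6, -165.7, 158.9]
ee_rot: [-0.0, 0.631, 0.775, -0.0]
force: [-0.6, 0.1, -1.1]
grip_width: 0.047
grip_force: 78.0
```

Run:
```python
from go import *
goal(465.6,156.7,165,16)
s=cap('scene','s4.png')
p=ctrl.sense()['eef_pos']
q=proj(s,[p+[0,0,z] for z in(-33,-7,37)]);print(q)
x,y=q[1].astype(int)
a=s['pixels'][y-50:y+50,x-50:x+50]
cv2.imwrite('pics/c4.png',cv2.cvtColor(cv2.resize(a,(500,500),interpolation=2),cv2.COLOR_RGB2BGR));print(x-50,y-50)
```

```text
t 5.2 pos [ 439.57 -165.7   158.89] yaw 11.69 F [-0.58  0.08 -1.14] T [ 0.017  0.007 -0.016] w 0.047 gf 78.03844168782234 j [-0.61  0.27  1.76  0.    1.11 -0.81]
tr [ 0.31045  0.09079 -0.00597] rv [-0.0006 -0.0006 -0.0753]
[[315.59508613 237.68370811]
 [315.1334686  225.11606904]
 [314.31340268 202.78976001]]
265 175
```

View pics/c4.png

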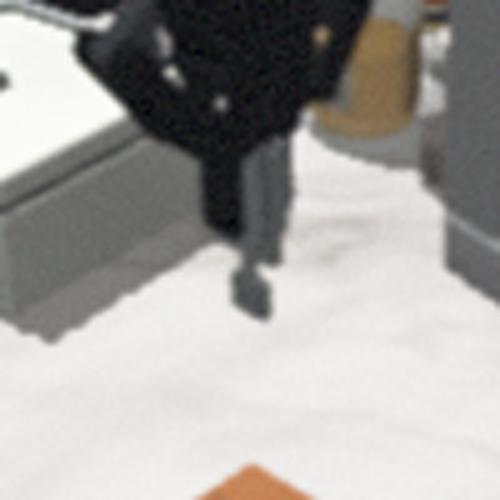

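The key is in the hand, its tip at about (315.3,238.5) in the scene view, as predicted, with the rack left below. Next: over the keyhole.

Call:
play_rows(translation=[[0.04,0.012,-0.006],[0.09,0.026,-0.006],[0.14,0.041,-0.006],[0.19,0.055,-0.006],[0.24,0.07,-0.006],[0.28,0.082,-0.006],[0.31,0.091,-0.006],[0.31,0.091,-0.006],[0.31,0.091,-0.006],[0.31,0.091,-0.006]], rotation=[[0,0,0],[0,0,-0.02],[0,0,-0.03],[0,0,-0.04],[0,0,-0.06],[0,0,-0.075],[0,0,-0.075],[0,0,-0.075],[0,0,-0.075],[0,0,-0.075]], gripper=[1,1,1,1,1,1,1,1,1,1])

```text
time_s: 6.5
eef_pos: [466.2, 155.2, 165.1]
ee_rot: [-0.0, 0.602, 0.798, -0.0]
force: [-0.9, -0.2, -0.8]
grip_width: 0.047
grip_force: 78.1
```

```bash
python3 go.py 465.6 156.7 124 16
```

```text
t 6.5 pos [466.23 155.15 165.08] yaw 15.91 F [-0.9  -0.24 -0.8 ] T [ 0.013  0.043 -0.023] w 0.047 gf 78.10017675161362 j [ 0.08  0.3   1.69 -0.    1.15 -0.2 ]
tr [ 0.00166 -0.00016  0.04108] rv [-0.0005  0.     -0.0016]
```

Call:
play_rows(translation=[[0.0017,0,0.015],[0.0017,0,0.03],[0.0017,0,0.038],[0.0017,0,0.038],[0.0017,0,0.038]], rotation=[[0,0,0],[0,0,0],[0,0,0],[0,0,0],[0,0,0]], gripper=[1,1,1,1,1])

```text
time_s: 7.12
eef_pos: [466.0, 157.7, 127.6]
ee_rot: [0.0, 0.602, 0.799, 0.0]
force: [1.1, 0.1, -0.4]
grip_width: 0.048
grip_force: 78.1
```

Run:
```python
from go import *
goal(465.6,156.7,124,16)
s=cap('scene');t=cap('top')
p=ctrl.sense()['eef_pos']
print('s tip',proj(s,[p+[0,0,-33]]),'t',proj(t,[p+[0,0,-33]]),'kh pred below tip',proj(s,[[p[0],p[1],88]]))
for i in(s,t): print((proj(i,[p+[1,0,0],p+[0,1,0],p+[0,0,1]])-proj(i,[p])).round(3).tolist())
a=cv2.resize(s['pixels'][155:215,212:292],(480,360),interpolation=2)
b=cv2.resize(t['pixels'][220:280,205:257],(312,360),interpolation=2)
cv2.imwrite('pics/c5.png',cv2.cvtColor(np.hstack([a,b]),cv2.COLOR_RGB2BGR))
```

```text
t 7.125 pos [466.01 157.71 127.58] yaw 15.99 F [ 1.14  0.07 -0.43] T [0.016 0.018 0.028] w 0.048 gf 78.1005509197712 j [ 0.09  0.35  1.74 -0.    1.05 -0.19]
tr [-0.00086 -0.00068  0.00358] rv [ 0.0006  0.0001 -0.0002]
s tip [[252.19194397 186.94031094]] t [[230.42602803 250.8728264 ]] kh pred below tip [[252.47983882 189.3687626 ]]
[[0.376, -0.101], [-0.176, -0.131], [-0.045, -0.377]]
[[0.003, -0.486], [-0.481, 0.0], [-0.106, 0.035]]
```

View pics/c5.png

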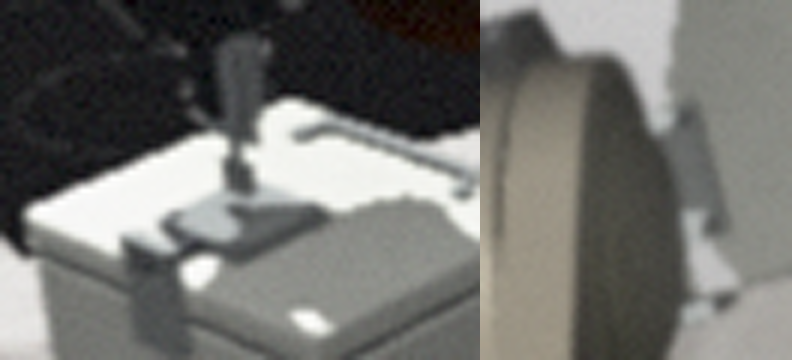

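The key tip is at about (251.6,187), just above the lock cover and close to the expected spot. Next: a gentle probe downward.

Call:
play_rows(translation=[[-0.0009,-0.0007,0.002],[-0.0009,-0.0007,0.004],[-0.0009,-0.0007,0.006],[-0.0009,-0.0007,0.008],[-0.0009,-0.0007,0.009],[-0.0009,-0.0007,0.01],[-0.0009,-0.0007,0.01]], rotation=[[0,0,0],[0,0,0],[0,0,0],[0,0,0],[0,0,0],[0,0,0],[0,0,0]], gripper=[1,1,1,1,1,1,1])

```text
time_s: 8.1
eef_pos: [465.3, 156.6, 117.2]
ee_rot: [-0.0, 0.602, 0.799, -0.0]
force: [-0.4, -0.2, -0.2]
grip_width: 0.046
grip_force: 78.1
```

```bash
python3 go.py 465.6 156.7 115 16
```

```text
t 8.1 pos [465.34 156.61 117.23] yaw 15.99 F [-0.44 -0.24 -0.2 ] T [-0.015  0.033  0.004] w 0.046 gf 78.099405169487 j [ 0.09  0.37  1.75 -0.    1.03 -0.19]
tr [1.00e-05 2.70e-04 2.23e-03] rv [-0.0001  0.     -0.0002]
```

Call:
play_rows(translation=[[0,0,0.002],[0,0,0.004],[0,0,0.006],[0,0,0.007],[0,0,0.008],[0,0,0.008]], rotation=[[0,0,0],[0,0,0],[0,0,0],[0,0,0],[0,0,0],[0,0,0]], gripper=[1,1,1,1,1,1])

```text
time_s: 8.85
eef_pos: [465.4, 156.6, 109.3]
ee_rot: [0.0, 0.602, 0.799, 0.0]
force: [-0.6, 1.2, -0.6]
grip_width: 0.045
grip_force: 78.1
```

```bash
python3 go.py 465.6 156.7 95 16
```

```text
t 8.85 pos [465.38 156.63 109.28] yaw 15.99 F [-0.62  1.25 -0.59] T [-0.033  0.024 -0.034] w 0.045 gf 78.10064479708672 j [ 0.09  0.38  1.76 -0.    1.01 -0.19]
tr [1.000e-05 2.400e-04 1.428e-02] rv [ 0.      0.     -0.0002]
```

It goes in freely, about 12 mm deep. Next: grip harder and push through the pins.

Call:
play_rows(translation=[[0,0,0],[0,0,0.002],[0,0,0.004],[0,0,0.006],[0,0,0.008],[0,0,0.01],[0,0,0.012],[0,0,0.013],[0,0,0.0135],[0,0,0.0135]], rotation=[[0,0,0],[0,0,0],[0,0,0],[0,0,0],[0,0,0],[0,0,0],[0,0,0],[0,0,0],[0,0,0],[0,0,0]], gripper=[1,1,1,1,1,1,1,1,1,1], force=115)

```text
time_s: 10.1
eef_pos: [465.4, 156.6, 95.7]
ee_rot: [0.0, 0.602, 0.799, 0.0]
force: [1.3, 0.3, 1.7]
grip_width: 0.039
grip_force: 112.2
```

```bash
python3 go.py 465.6 156.7 94.5 16
```

```text
t 10.1 pos [465.45 156.63  95.74] yaw 15.99 F [1.3  0.25 1.74] T [ 0.043 -0.322 -0.055] w 0.039 gf 112.23239958286285 j [ 0.09  0.4   1.77 -0.    0.98 -0.19]
tr [3.00e-05 1.60e-04 1.24e-03] rv [ 0.0002  0.0001 -0.0002]
```

Call:
play_rows(translation=[[0,0,0.0005],[0,0,0.001],[0,0,0.0015],[0,0,0.002],[0,0,0.002]], rotation=[[0,0,0],[0,0,0],[0,0,0],[0,0,0],[0,0,0]], gripper=[1,1,1,1,1])

```text
time_s: 10.72
eef_pos: [465.6, 156.7, 95.0]
ee_rot: [0.0, 0.602, 0.799, 0.0]
force: [-3.6, -1.1, 16.2]
grip_width: 0.039
grip_force: 114.8
```

Run:
```python
from go import *
goal(465.4,156.6,94,16)
s=cap('scene')
a=cv2.resize(s['pixels'][150:225,205:305],(800,600),interpolation=2)
cv2.imwrite('pics/c6.png',cv2.cvtColor(a,cv2.COLOR_RGB2BGR))
```

```text
t 10.725 pos [465.58 156.65  95.04] yaw 16.0 F [-3.55 -1.09 16.16] T [-0.056  0.596  0.056] w 0.039 gf 114.77943152189255 j [ 0.09  0.4   1.77 -0.    0.97 -0.19]
tr [ 0.      -0.00019  0.00103] rv [ 0.0009  0.0003 -0.    ]
```

View pics/c6.png

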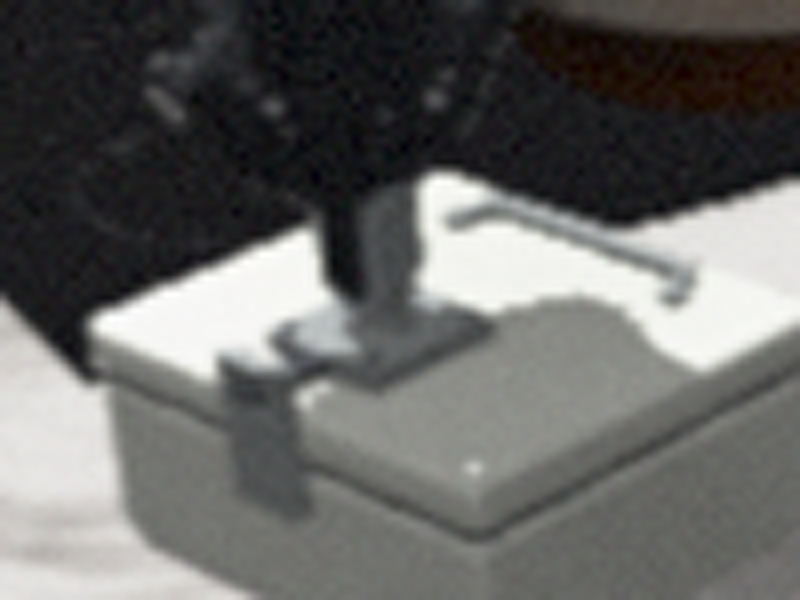

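The shoulder lies on the cover: the fingers are right above it at about (380,310) in the crop, with 16 N contact at the nominal depth. Next: turn.

Call:
play_rows(translation=[[0,0,-0.0005],[0,0,-0.0005],[0,0,-0.0005],[0,0,-0.0005],[0,0,-0.0005],[0,0,-0.0005],[0,0,-0.0005]], rotation=[[0,0,0],[0,0,0.1],[0,0,0.2],[0,0,0.3],[0,0,0.4],[0,0,0.5],[0,0,0.5]], gripper=[1,1,1,1,1,1,1])

```text
time_s: 11.65
eef_pos: [465.7, 156.5, 95.1]
ee_rot: [0.0, 0.781, 0.624, 0.0]
force: [-1.3, -1.1, 10.1]
grip_width: 0.039
grip_force: 113.8
```

```bash
python3 go.py 465.4 156.6 95 -74
```

```text
t 11.65 pos [465.71 156.53  95.13] yaw -12.72 F [-1.3  -1.11 10.1 ] T [-0.147  0.092 -0.031] w 0.039 gf 113.75702351331711 j [ 0.09  0.4   1.77 -0.    0.97  0.31]
tr [-0.      -0.00032  0.00012] rv [ 1.0000e-03 -6.0000e-04  1.0696e+00]
```

Turning well with small forces; I'll continue to the stop.

Call:
play_rows(translation=[[0,0,0],[0,0,0],[0,0,0],[0,0,0],[0,0,0],[0,0,0],[0,0,0],[0,0,0],[0,0,0],[0,0,0]], rotation=[[0,0,0.12],[0,0,0.24],[0,0,0.36],[0,0,0.48],[0,0,0.6],[0,0,0.72],[0,0,0.84],[0,0,0.96],[0,0,1.08],[0,0,1.1]], gripper=[1,1,1,1,1,1,1,1,1,1])

```text
time_s: 12.9
eef_pos: [466.0, 156.3, 95.2]
ee_rot: [0.0, 0.992, 0.124, 0.001]
force: [0.3, -2.8, 10.4]
grip_width: 0.042
grip_force: 113.6
```

```bash
python3 go.py 465.4 156.6 95 -78
```

```text
t 12.9 pos [465.99 156.3   95.18] yaw -75.76 F [ 0.31 -2.75 10.44] T [-0.507 -0.086  0.101] w 0.042 gf 113.64490360021591 j [ 0.09  0.4   1.77 -0.    0.97  1.41]
tr [-0.00049 -0.00043  0.00018] rv [ 0.0012 -0.0016  0.0391]
```

Call:
play_rows(translation=[[0,0,0],[0,0,0],[0,0,0],[0,0,0]], rotation=[[0,0,0.03],[0,0,0.06],[0,0,0.06],[0,0,0.06]], gripper=[1,1,1,1])

```text
time_s: 13.4
eef_pos: [466.0, 156.3, 95.2]
ee_rot: [0.0, 0.995, 0.095, 0.001]
force: [-0.0, -2.3, 9.4]
grip_width: 0.04
grip_force: 113.6
```

Run:
```python
from go import *
goal(465.4,156.6,95,-78)
s=cap('scene')
for i in range(4):
    cap('top'); q=ctrl.sense(); print(q['force'].round(1),q['wrist_torque'].round(3),round(q['grip_force'],1))
a=cv2.resize(s['pixels'][150:225,205:305],(800,600),interpolation=2)
cv2.imwrite('pics/c7.png',cv2.cvtColor(a,cv2.COLOR_RGB2BGR))
```

```text
t 13.4 pos [465.99 156.26  95.18] yaw -79.1 F [-0.01 -2.33  9.44] T [-0.484 -0.037  0.101] w 0.04 gf 113.64999800920486 j [ 0.09  0.4   1.77 -0.    0.97  1.47]
tr [-0.00052 -0.00045  0.00018] rv [ 0.0012 -0.0016 -0.0192]
[ 0.9 -2.8  9.6] [-0.545 -0.068  0.065] 113.6
[ 1.  -2.   8.4] [-0.45  -0.079  0.116] 113.6
[ 0.4 -2.1  9.3] [-0.535 -0.077  0.069] 113.6
[-0.3 -1.7  8.7] [-0.498 -0.109  0.026] 113.6
```

View pics/c7.png

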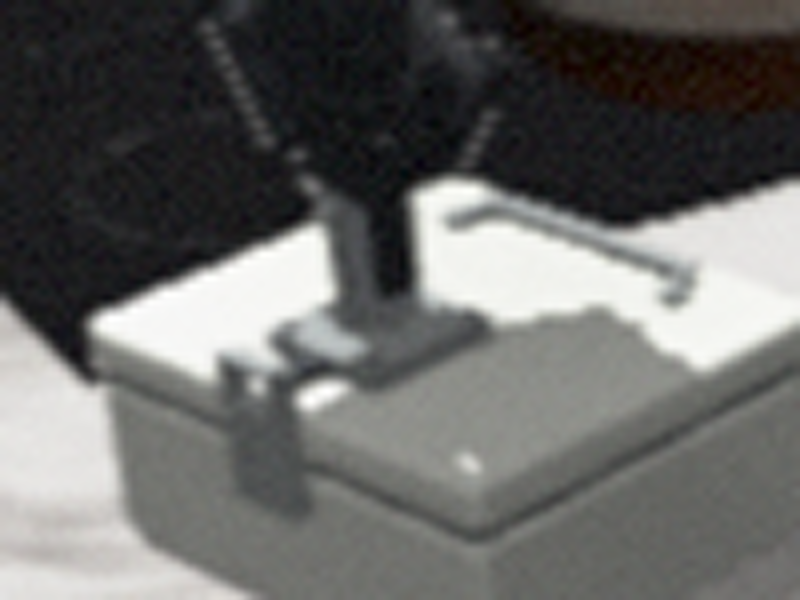

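The bolt has left the keeper: a gap has opened at about (255,380) in the crop. The key is held at about 95° of turn with a steady grip, so I'm handing in.

```bash
python3 -c "
from rig import ctrl
print(ctrl.finish_job())"
```

```text
the job is handed in; nothing more can be done
None
```

I handed the job in with the square-bow key fully home in the lock, turned about 95° clockwise and still gripped; the camera showed the bolt clear of its keeper, but `finish_job` gave no verdict.

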